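# Load a boxed lens onto the test rail

## Robot

A 6-joint arm with a two-finger parallel gripper is mounted at the origin on the work surface. World frame = base frame: x ahead of the robot, y to its left, z up, the work surface at z = 0. Lengths are in m, angles in rad, forces in N, time in s.
With the tool pointing down it reaches from about 0.3 to 0.825 m from the base axis. Payload 5.4 kg.
Tool frame: the origin (TCP) lies on the centre line of the jaws, within the pads' length; the fingertips stand robot.tips_ahead ahead of it and the grasp point (between the pads) lies 6 mm ahead of it (robot.tips_ahead is the distance from the TCP to the fingertips, in m); z points along the fingers, y is the direction in which the jaws open and shut (so a half turn about z gives the same grasp; the last joint's range is limited). The gripper opens to 92 mm and grips with 3 to 60 N. Pads are 20 mm wide; open, the fingers measure 128 mm over their backs; the gripper's body (75 mm by 189 mm) begins 69 mm behind the grasp point.
Start: joints at [-1.476, 0.158, 1.597, -0, 1.386, -0.21], TCP at [0.173, -0.548, 0.24] pointing down, gripper open.
Joint ranges: [-2.91, 2.91], [-0.94, 2.29], [0.18, 2.7], [-1.29, 4.43], [0.17, 2.64], [-3, 3]. Speed limits (rad/s): [2.57, 2.57, 3.14, 3.14, 3.14, 3.14].

## Interface

Orientations are given as a unit quaternion [x, y, z, w].
In Python, from rig import monitor, eyes, workorder, robot gives the robot as it stands.
- The arm moves only by the tool send_rows, never from a script. Its argument "deltas" is a list that holds one entry, the list of rows, each a list of 7 numbers: the finger opening in cm, from 0 to 9.19, then the shift along the tool's x, y, z in cm, then the turn, a rotation vector about the tool's x, y, z in rad. A call has exactly 10 rows; each row is the pose to reach, as a shift and turn from the pose commanded when the call began, along the tool's axes at that moment; what a row does not reach only later rows make up. A row lasts 1/12 s, in which the tool goes at most 41.7 mm and 7.16 degrees, less where a joint would pass 70% of its speed; a pose out of reach is approached as far as the arm can. A call with a gripper value outside its range is refused whole. The fingers move at their own pace and stop on an object; "newtons" is the grip in N (left out, the last holds). Time passes only in rows, so rows that repeat a pose let the fingers close, or fill a call up. It gives the time, the measured TCP pose, the force and the opening at its end, in the units of the state.
- monitor.read_state(): the state, without advancing time (a new reading comes with each control period).
- eyes.grab_frame(name): name is "scene" or "top"; returns a dict with "pixels" (384x512x3 uint8, red, green, blue), "camera_matrix" (3x3 intrinsics, pixels), "rvec" (rotation vector, rad) and "tvec" (3), from world to camera coordinates, as OpenCV has them. Camera axes: x right, y down, z forward; pixel columns grow to the right and rows downward; lengths in m; the calibration is good to about 2 mm. A picture is of the moment at which its call begins. There is no depth.
- workorder.finish_job(): hands the job in, once; it reports no verdict.
Trained networks look in the newest picture that a camera, given by its name, has taken for a name from the list of things; names that differ only in an ending like _2 or _b are one class to them, and where a whole thing is asked for, a point or a joint stands for the part that bears it (a point fixed in the world has none). Each returns a list of dicts, best first, with "score" (0 to 1); they miss things now and then, are a little off and sometimes report something else, mostly with a low value. They report only what shows in the picture. A call takes as long as a camera call. They do not tell look-alikes from the thing itself.
- eyes.boxes_of(camera, name): "box" ([left, top, width, height] as shares, 0 to 1, of the picture: columns of its width, rows of its height, round what is visible of it).
- eyes.pinpoint(camera, name): "point" ([column, row] as shares, 0 to 1, of the picture: columns of its width, rows of its height: a listed point, or the origin of a listed thing).
The state is a dict: "time": time; "joints": joint angles; "qvel": joint speeds; "effort": joint torques, N m; "eef_pos": TCP position; "orientation": TCP orientation; "ft_force": force on the tool from outside, world axes, zero at the start; "ft_torque": the same for the moment, N m; "gripper_width": finger opening in m.
Only numpy, scipy, OpenCV 4.12 (cv2) and the standard library are available. Lean on these libraries where they do the work, as an engineer would, in place of code of your own. Each camera call takes 0.05 s, during which the arm holds its last target.

## Task

Get the camera lens ready for its projection check: slide the lid all the way out of the wooden lens box and lay it flat on the desk, then lift out the lens and lay it gently in the V-shaped saddle of the test rail, centred on the saddle and lined up with the rail, with its metal mount end towards the lamp. Don't bump the lamp or the screen, and leave everything else where it is.

Things in the scene. Friction and masses are not known exactly. Their poses are not given: they have to be found in the camera images.
- lens_box: pale plywood slide-lid box, fixed, 156 x 104 x 82 mm (its x, y, z). Origin: centre of its underside. Tracks run along x; the lid comes out at the -x end (low end wall, 70 mm; the +x end is closed). Groove floors 70 mm up, lips above them. Inside 140 x 84 mm, floor 6 mm up. The lens lies across it, at about x = 0, on two cork bars with horns up to 18 mm; some 40 mm are free on either side of it.
- lid_grip (a point): centre of the dark grip bar across the middle of the loose wooden lid. Bar 12 (x) x 50 (y) x 16 mm high; this point is 8 mm above the panel's top. Panel 146 x 92 x 5 mm, 90 g, reaching 76 mm to -x and 70 mm to +x of the bar, in the box's grooves with 2 mm play; underside 13 mm below this point. x as the box's x, z up. Shut or up to 16 mm open; out of the tracks after at most 150 mm of travel.
- lens_center (a point): centre of the lens, on its axis half-way along: black cylinder 56 mm in diameter, 66 mm long, about 0.24 kg, ribbed in the middle, bare steel mount (48 mm in diameter, 8 mm long) with a steel collar at its -x end, dark glass at its +x end. x: its axis, from mount to front glass. In the closed box at the start, centre 38 mm above the desk, axis level along the box's y.
- lens_mount (a point): centre of the steel mount's end face, 33 mm from the lens's centre along its -x
- saddle_seat (a point): where the lens's centre lies when seated in the saddle: over the saddle's middle, 36.5 mm above the bottom line of its V, about 126 mm above the desk. The saddle: a narrow fixed aluminium V-block on a post on the test rail; the V runs along x of this frame (the rail's direction), 36 mm long, faces 40 degrees from level, 44 mm wide (48 outside) and 18 mm deep. z up.
- lamp: lamp on the test rail, fixed: upright white tube 36 mm in diameter between dark finned metal caps (47 mm), on a post and black carrier. Origin: on the rail's top, 35 mm above the desk, under the lamp; its top 130 mm above that. It stands about 150 mm from the rail's middle, at either end of the rail.
- screen: the white screen carrier on the test rail, fixed: a thin framed white square 88 x 88 mm, standing across the rail, at the end opposite the lamp. Origin: on the rail's top, 35 mm above the desk; its top is 134 mm above the origin.
- test_rail: aluminium rail 400 mm long (x), 40 mm wide, its top 35 mm above the desk, on two dark feet 90 mm wide (y); fixed. Origin: on the desk under its middle. Its carriers (saddle near the middle, lamp and screen near the ends) are 50 mm wide, with a small clamp screw on the -y side.
- camera_a: black camera standing on the desk, 138 mm wide (y), 44 mm deep with its lens standing 36 mm out to -x, 100 mm high; bystander. Origin: centre of the body's underside
- camera_b: silver camera standing on the desk, 124 mm wide (y), 38 mm deep with its lens standing 36 mm out to -x, 80 mm high; bystander. Origin: centre of the body's underside
- short_lens: short black lens standing on its mount, 68 mm in diameter, 46 mm high; bystander. Origin: centre of its underside
- blower: rubber air blower standing on its base, 56 mm in diameter, 125 mm high to the nozzle; bystander. Origin: centre of its underside
- cleaner: clear bottle, 42 mm in diameter, 115 mm high; bystander. Origin: centre of its underside
- driver: screwdriver, 150 mm long, lying on the desk along its x; bystander. Origin: at its underside, within its length
- film_can: grey film can, 33 mm in diameter, 50 mm high; bystander. Origin: centre of its underside
Not all that is in view belongs to the job. There is more than one size of the part that bears lid_grip; the job needs the smaller.

How it is judged:
On the way, in this order (a step that is already met when the one before it is completed fails the run):
1. the lid has been slid out of the tracks and lies flat on the desk (height (world z) of lid_grip below 0.019 m and angle between lid_grip's own z axis and vertical below 0.08 rad), for 0.2 s.
2. the lens has been lifted out of the box (z of lens_center in the frame of lens_box above 0.11 m), for 0.1 s.
At the end, for the whole second after the job is handed in: the lens lies still in the V saddle, its centre within 10 mm of the saddle's middle along the rail and within 4 mm sideways and in height of the seated position, its axis within 5 degrees of the rail's, its mount end towards the lamp; the lid lies flat on the desk; all released (all of step 1 and x of lens_center in the frame of saddle_seat between -0.01 and 0.01 m and y of lens_center in the frame of saddle_seat between -0.004 and 0.004 m and z of lens_center in the frame of saddle_seat between -0.004 and 0.004 m and angle between the x axis of lens_center and the x axis of saddle_seat, either way round below 0.09 rad and ((x of lamp in the frame of saddle_seat above 0 m and x of lens_mount in the frame of saddle_seat above 0.015 m) or (x of lamp in the frame of saddle_seat below 0 m and x of lens_mount in the frame of saddle_seat below -0.015 m))); the robot touches nothing.
It fails at once if the lens was pressed hard into the saddle (over 60 N) (contact force between lens and saddle above 60 N).
It fails at once if the lens was dropped onto the saddle (moving faster than 0.32 m/s within 30 mm of its seat) (distance between lens_center and saddle_seat below 0.03 m and linear speed of lens above 0.32 m/s).
It fails at once if the lamp or the screen was bumped (over 8 N) (contact force between any of lamp, screen and anything else above 8 N).
It fails at once if a bystander was shifted by more than 30 mm (distance of any of camera_a, camera_b, short_lens, blower, cleaner, driver, film_can from where it was at the start of the episode above 0.03 m).
It also fails if it takes over 64 s, if anything falls off the work surface, if the arm or the gripper's body presses on something with over 40 N, if the wrist force passes 120 N, or if a joint passes its speed limit or range.

## Working session

There is one attempt and no reset: what is moved stays moved. The work goes in short steps, Python scripts to look and compute and a tool call to move; the robot and the scene stay as the last step left them, time stands still between calls to the robot, and variables do not carry over. Pictures are saved under pics/ and viewed, and the job is handed in when it is done.

Besides the shell and the picture viewer there is one more tool, called as name(argument=value, ...), one argument or row to a line, values as JSON. send_rows: Moves the arm, as the interface text tells. Its arguments: {"type":"object","properties":{"deltas":{"type":"array"},"newtons":{"type":"number"}},"required":["deltas"]}

```bash
ls; mkdir -p pics; cat > h.py <<'E'
import numpy as np,cv2
from rig import monitor, eyes, workorder, robot
def grab(n,fn=None):
    f=eyes.grab_frame(n)
    if fn: cv2.imwrite('pics/'+fn,cv2.cvtColor(f['pixels'],cv2.COLOR_RGB2BGR))
    return f
def onplane(f,uv,z):
    K=np.array(f['camera_matrix'],float);R=cv2.Rodrigues(np.array(f['rvec'],float))[0];t=np.array(f['tvec'],float).ravel()
    c=-R.T@t;d=R.T@np.linalg.inv(K)@np.array([uv[0],uv[1],1.])
    return c+d*(z-c[2])/d[2]
def proj(f,P):
    return cv2.projectPoints(np.array(P,float).reshape(-1,3),np.array(f['rvec'],float),np.array(f['tvec'],float),np.array(f['camera_matrix'],float),None)[0].reshape(-1,2)
def tri(fa,ua,fb,ub):
    def P(f): return np.array(f['camera_matrix'])@np.hstack([cv2.Rodrigues(np.array(f['rvec'],float))[0],np.array(f['tvec'],float).reshape(3,1)])
    X=cv2.triangulatePoints(P(fa),P(fb),np.array(ua,float),np.array(ub,float)).ravel();return X[:3]/X[3]
E
python3 - <<'E'
from h import *
np.set_printoptions(precision=4,suppress=True)
print(robot.tips_ahead, monitor.read_state())
F={}
for c in('scene','top'):
    F[c]=grab(c,c+'0.png'); f=F[c]
    R=cv2.Rodrigues(np.array(f['rvec'],float))[0]; print(c,-R.T@np.array(f['tvec']).ravel(),f['camera_matrix'][0][0])
    for n in 'lens_box lid_grip lens_center saddle_seat lamp screen test_rail camera_a camera_b short_lens blower cleaner driver film_can'.split():
        for p in eyes.pinpoint(c,n)[:3]: print(c,n,round(p['score'],2),np.round(np.array(p['point'])*[512,384],1))
E
```

```text
pics
0.025 {'time': 0.0, 'joints': array([-1.4761,  0.159 ,  1.5982,  0.    ,  1.3862, -0.2101]), 'qvel': array([ 0.0005,  0.0008,  0.0007,  0.0006,  0.0007, -0.0006]), 'effort': array([ -0.0032, -38.558 , -32.2106,   0.0699,   0.0379,  -0.0001]), 'eef_pos': array([ 0.1725, -0.5479,  0.2387]), 'orientation': array([ 0.9884,  0.1518,  0.0001, -0.0009]), 'ft_force': array([-0.1325,  0.036 ,  0.8741]), 'ft_torque': array([-0.004 , -0.019 , -0.0206]), 'gripper_width': 0.09189624248877622}
scene [0.9752 0.566  0.8146] 362.2525237561332
scene lens_box 0.74 [244.2 308.7]
scene lens_box 0.63 [322.1 298.8]
scene lid_grip 0.91 [319.6 275.4]
scene lid_grip 0.79 [345.5 211.4]
scene lid_grip 0.65 [177.6 189.2]
scene saddle_seat 0.84 [219. 155.]
scene lamp 0.94 [266.  162.4]
scene screen 0.64 [320.  278.8]
scene screen 0.59 [174.7 191.5]
scene test_rail 0.56 [227.4 185. ]
scene camera_a 0.76 [200.4 269. ]
scene camera_b 0.76 [200.4 269. ]
scene short_lens 0.81 [277.1 200. ]
scene blower 0.9 [240.  309.3]
scene cleaner 0.75 [348.1 372.3]
scene cleaner 0.46 [267.  165.3]
scene driver 0.74 [392.4 274. ]
scene film_can 0.65 [199.6 230.1]
top [ 0.3181 -0.0353  1.3696] 451.6399856130168
top lens_box 0.68 [154.4 198.7]
top lens_box 0.51 [325.3 147.7]
top lid_grip 0.88 [154.4 190.6]
top lid_grip 0.84 [206.7 275.7]
top saddle_seat 0.53 [321.1 187.2]
top lamp 0.73 [307.5 245.9]
top screen 0.62 [326.2 146.7]
top screen 0.32 [263.6 237.4]
top test_rail 0.93 [314.3 202.3]
top test_rail 0.72 [156.3 189.3]
top camera_a 0.87 [234.3 134.6]
top camera_a 0.83 [411.9 250.3]
top camera_b 0.87 [234.3 134.6]
top camera_b 0.83 [411.9 250.3]
top short_lens 0.78 [262.7 233.9]
top blower 0.81 [186.4 143. ]
top cleaner 0.57 [102.2 174.8]
top driver 0.81 [134.2 263.4]
top film_can 0.43 [275.  149.5]
```

```bash
python3 - <<'E'
import cv2
for c in('scene','top'):
    i=cv2.imread(f'pics/{c}0.png'); cv2.imwrite(f'pics/{c}0b.png',cv2.resize(i,(800,600),interpolation=cv2.INTER_CUBIC))
E
```

```text
(no output)
```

View pics/scene0b.png

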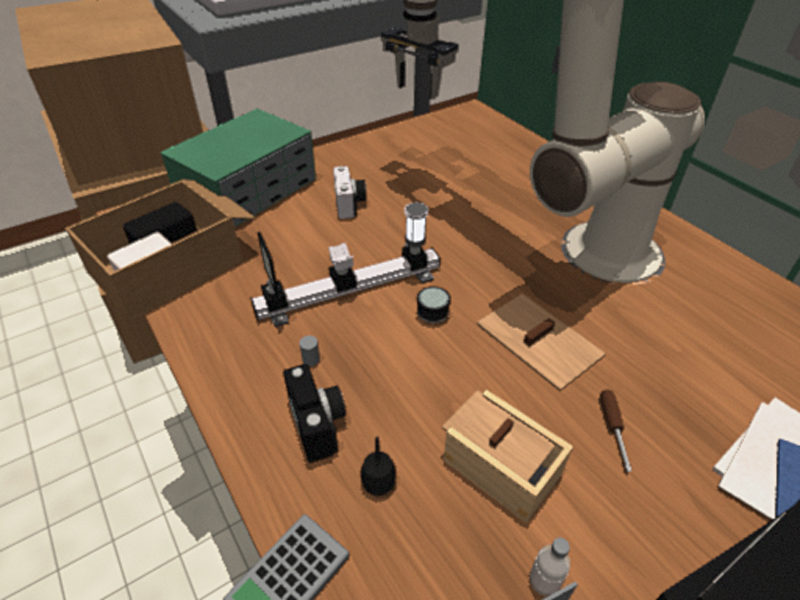

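View pics/top0b.png

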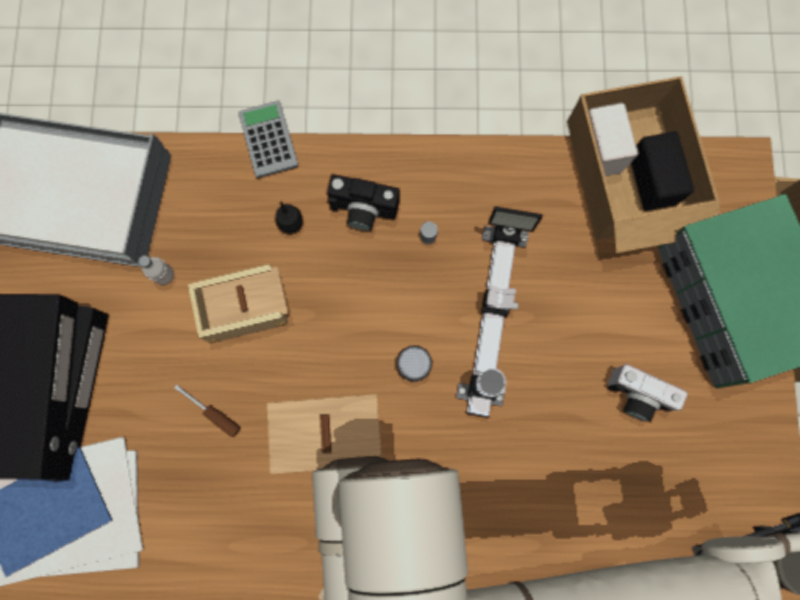

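```bash
python3 - <<'E'
import cv2,numpy as np
s=cv2.imread('pics/scene0.png');t=cv2.imread('pics/top0.png')
a=cv2.resize(s[240:340,270:380],None,fx=4,fy=4,interpolation=cv2.INTER_CUBIC)
b=cv2.resize(t[160:230,110:200],None,fx=4,fy=4,interpolation=cv2.INTER_CUBIC)
o=np.zeros((400,800,3),np.uint8);o[:400,:440]=a;o[:280,440:800]=b
cv2.imwrite('pics/c1.png',o)
a=cv2.resize(s[120:220,150:290],None,fx=3.6,fy=3.6,interpolation=cv2.INTER_CUBIC)
b=cv2.resize(t[125:275,285:355],None,fx=3.6,fy=3.6,interpolation=cv2.INTER_CUBIC)
o=np.zeros((560,800,3),np.uint8);o[:a.shape[0],:a.shape[1]]=a;o[:b.shape[0],520:520+b.shape[1]]=b
cv2.imwrite('pics/c2.png',o)
E
```

```text
(no output)
```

View pics/c1.png

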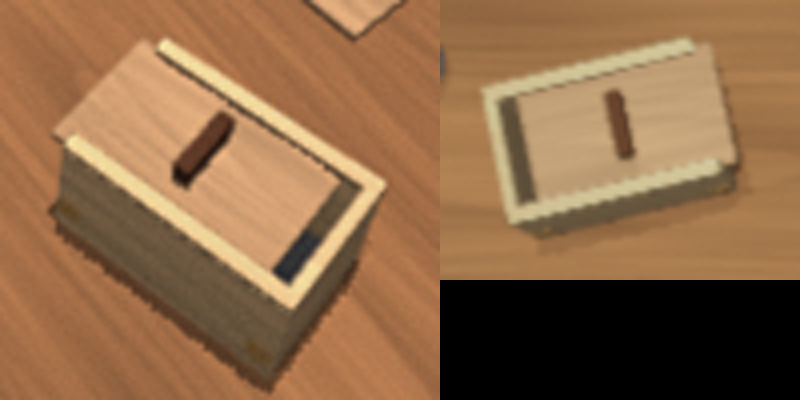

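View pics/c2.png

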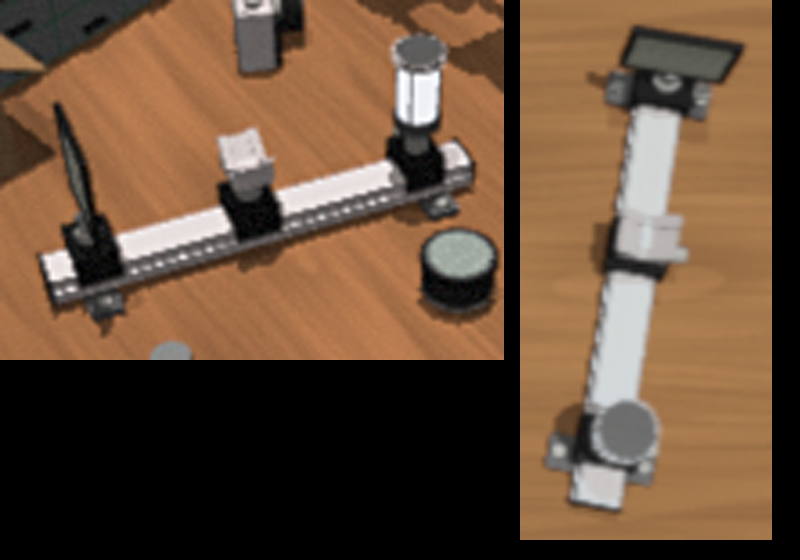

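```bash
python3 - <<'E'
import cv2,numpy as np
s=cv2.imread('pics/scene0.png');t=cv2.imread('pics/top0.png')
a=cv2.resize(s[150:200,195:245],None,fx=8,fy=8,interpolation=cv2.INTER_CUBIC)
b=cv2.resize(t[175:225,295:345],None,fx=8,fy=8,interpolation=cv2.INTER_CUBIC)
cv2.imwrite('pics/c3.png',np.hstack([a,b]))
E
cat > fitbox.py <<'E'
from h import *
from scipy.optimize import least_squares
np.set_printoptions(precision=4,suppress=True)
f1=grab('scene');f2=grab('top')
print('grip tri',tri(f1,(319.6,275.4),f2,(154.4,190.6)), onplane(f2,(154.4,190.6),.083),onplane(f1,(319.6,275.4),.083))
print('other',onplane(f2,(206.7,275.7),.013))
M=np.array([[78,-52,82],[78,52,82],[-78,-52,82],[-78,52,82]])/1e3
top=np.array([[120.5,182.5],[127.5,215],[172.5,170],[180,201.25]])
sc=np.array([[343.25,315.75],[365.75,285.75],[287.5,275],[310,250.5],[337.5,336.25]])
Ms=np.vstack([M,[.078,-.052,0]])
def W(p,M): 
    c,s=np.cos(p[2]),np.sin(p[2]); return M@np.array([[c,-s,0],[s,c,0],[0,0,1]]).T+[p[0],p[1],0]
def res(p): return np.r_[(proj(f2,W(p,M))-top).ravel(),(proj(f1,W(p,Ms))-sc).ravel()]
x0=[*onplane(f2,(154.4,198.7),0)[:2],np.pi/2]
r=least_squares(res,x0,loss='soft_l1');print('box',r.x,np.degrees(r.x[2]));print(res(r.x).reshape(-1,2))
def res2(p): return (proj(f2,W(p,M))-top).ravel()
r=least_squares(res2,x0);print('top only',r.x)
def res2(p): return (proj(f1,W(p,Ms))-sc).ravel()
r=least_squares(res2,x0);print('scene only',r.x)
for n,z,a,b in [('saddle',.126,(219,155),(321.1,187.2)),('lamp',.035,(266,162.4),(307.5,245.9)),('screen',.035,None,(326.2,146.7)),('rail',0,(227.4,185),(314.3,202.3))]:
    print(n, onplane(f1,a,z) if a else '',onplane(f2,b,z))
E
python3 fitbox.py
```

```text
grip tri [0.5803 0.2581 0.0859] [0.5805 0.2592 0.083 ] [0.5795 0.2562 0.083 ]
other [0.3394 0.1069 0.013 ]
box [0.5761 0.273  1.8399] 105.42054976964229
[[-0.669  -0.5382]
 [-0.4285  0.9941]
 [-0.6757 -1.3107]
 [-0.2044  1.0912]
 [-0.2755  1.1386]
 [ 0.5616 -1.1204]
 [-2.3145  0.7264]
 [ 0.3846 -1.8002]
 [-0.7118 -2.0951]]
top only [0.5763 0.2716 1.8372]
scene only [0.576  0.2746 1.8362]
saddle [ 0.5765 -0.2208  0.126 ] [ 0.5861 -0.2195  0.126 ]
lamp [ 0.4105 -0.2027  0.035 ] [ 0.4286 -0.1898  0.035 ]
screen  [ 0.7332 -0.251   0.035 ]
rail [ 0.5593 -0.2105 -0.    ] [ 0.5656 -0.2164  0.    ]
```

View pics/c3.png

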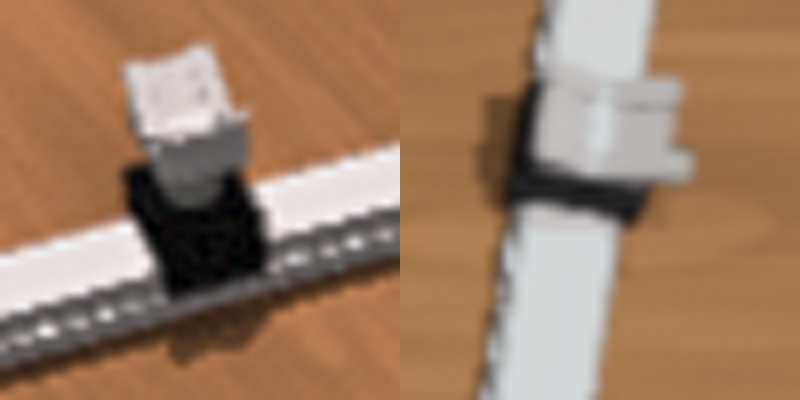

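```bash
cat > fitrail.py <<'E'
from h import *
np.set_printoptions(precision=4,suppress=True)
f2=grab('top');f1=grab('scene')
g=f2['pixels'].astype(float)
# blue channel: wood is low in blue, rail is high
L=[];R=[]
for v in list(range(158,180))+list(range(206,232)):
    row=g[v,:,2]; lo=int(300);hi=345
    m=np.where(row[lo:hi]>150)[0]
    if len(m)<5: continue
    m0,m1=lo+m[0],lo+m[-1]
    th=150
    a=m0-1+(th-row[m0-1])/(row[m0]-row[m0-1]); b=m1+(row[m1]-th)/(row[m1]-row[m1+1])
    L.append(onplane(f2,(a,v),.035)[:2]);R.append(onplane(f2,(b,v),.035)[:2])
L=np.array(L);R=np.array(R)
for E in (L,R,(L+R)/2):
    p=np.polyfit(E[:,0],E[:,1],1); r=E[:,1]-np.polyval(p,E[:,0]); k=abs(r)<.003;p=np.polyfit(E[k,0],E[k,1],1)
    print(len(E),k.sum(),'angle',np.degrees(np.arctan(p[0])),'y at x=.58',np.polyval(p,.58), 'width',np.median(L[:,1]-R[:,1]))
c3t=lambda x,y:(295+(x-400)/8-.44,175+y/8-.44)
c3s=lambda x,y:(195+x/8-.44,150+y/8-.44)
print('top plane .1075')
for q in [(540,70),(682,85),(530,170),(692,155),(692,180),(682,100)]: print(q,onplane(f2,c3t(*q),.1075))
print('scene')
for q in [(125,65),(210,45),(152,140),(245,112),(155,182),(245,170)]: print(q,onplane(f1,c3s(*q),.1075))
E
python3 fitrail.py
```

```text
48 48 angle -9.911355385126445 y at x=.58 -0.19986583708927425 width 0.03836112142905487
48 48 angle -9.563689622539867 y at x=.58 -0.23854724257373994 width 0.03836112142905487
48 48 angle -9.73759304325911 y at x=.58 -0.21920593784364006 width 0.03836112142905487
top plane .1075
(540, 70) [ 0.6013 -0.1967  0.1075]
(682, 85) [ 0.5963 -0.2473  0.1075]
(530, 170) [ 0.5648 -0.1926  0.1075]
(692, 155) [ 0.5708 -0.2503  0.1075]
(692, 180) [ 0.5617 -0.2501  0.1075]
(682, 100) [ 0.5908 -0.2472  0.1075]
scene
(125, 65) [ 0.5954 -0.2451  0.1075]
(210, 45) [ 0.5615 -0.238   0.1075]
(152, 140) [ 0.6086 -0.1996  0.1075]
(245, 112) [ 0.5709 -0.1948  0.1075]
(155, 182) [ 0.6194 -0.1777  0.1075]
(245, 170) [ 0.588  -0.1654  0.1075]
```

```bash
cat >> h.py <<'E'
from scipy.spatial.transform import Rotation as Ro
def plan(p,yaw_deg=None):
    s=monitor.read_state();R=Ro.from_quat(s['orientation']);q=R.inv().apply(np.array(p)-s['eef_pos'])*100
    x=R.as_matrix()[:,0];y0=np.degrees(np.arctan2(x[1],x[0]))
    if yaw_deg is None: yaw_deg=y0
    T=Ro.from_euler('z',yaw_deg,degrees=True)*Ro.from_euler('x',180,degrees=True)
    rv=(R.inv()*T).as_rotvec()
    print('t',round(s['time'],2),'pos',np.round(s['eef_pos'],4),'yaw',round(y0,2),'w',round(s['gripper_width'],4),'F',np.round(s['ft_force'],2),'J',np.round(s['joints'],2),'\n shift cm',np.round(q,2),'rot',np.round(rv,4))
E
python3 -c "
from h import *
plan((.5802,.2577,.16),15.42)"
```

```text
t 1.7 pos [ 0.1726 -0.5485  0.2396] yaw 17.46 w 0.0921 F [0.46 0.66 0.13] J [-1.48  0.16  1.6   0.    1.39 -0.21] 
 shift cm [ 63.08 -64.67   7.96] rot [ 0.     -0.      0.0357]
```

send_rows(
  deltas=[
    [[6,2.9,-3,0,0,0,0],[6,5.8,-6,0,0,0,0],[6,8.7,-9,0,0,0,0],[6,11.6,-12,0,0,0,0],[6,14.5,-15,0,0,0,0],[6,17.4,-18,0,0,0,0],[6,20.3,-21,0,0,0,0],[6,23.2,-24,0,0,0,0],[6,26.1,-27,0,0,0,0.015],[6,29,-30,0,0,0,0.036]],
  ],
  newtons=25,
)

```text
time: 2.53
eef_pos: [0.3593, -0.174, 0.2399]
orientation: [0.991, 0.133, 0.0, 0.0]
ft_force: [0.8, -0.2, -0.4]
gripper_width: 0.0595
```

send_rows(
  deltas=[
    [[4,2.9,-3,0,0,0,0],[4,5.8,-6,0,0,0,0],[4,8.7,-9,0,0,0,0],[4,11.6,-12,0,0,0,0],[4,14.5,-15,0,0,0,0],[4,17.4,-18,0,0,0,0],[4,20.3,-21,1,0,0,0],[4,23.2,-24,2,0,0,0],[4,26.1,-27,3,0,0,0],[4,29,-30,4,0,0,0]],
  ],
)

```text
time: 3.37
eef_pos: [0.5569, 0.1881, 0.2004]
orientation: [0.991, 0.134, 0.0, 0.0]
ft_force: [1.0, -1.1, 0.4]
gripper_width: 0.0399
```

```bash
python3 -c "
from h import *
plan((.5802,.2577,.14),15.42)"
```

```text
t 3.37 pos [0.5569 0.1881 0.2004] yaw 15.43 w 0.0399 F [ 1.04 -1.05  0.41] J [ 0.12  0.22  1.6  -0.    1.32  1.42] 
 shift cm [ 4.09 -6.09  6.04] rot [ 0.0002 -0.0003  0.0002]
```

send_rows(
  deltas=[
    [[4,1,-2,1,0,0,0],[4,2,-4,2,0,0,0],[4,3,-5,4,0,0,0],[4,4.1,-6.1,6,0,0,0],[4,4.1,-6.1,6,0,0,0],[4,4.1,-6.1,6,0,0,0],[4,4.1,-6.1,6,0,0,0],[4,4.1,-6.1,6,0,0,0],[4,4.1,-6.1,6,0,0,0],[4,4.1,-6.1,6,0,0,0]],
  ],
)

```text
time: 4.2
eef_pos: [0.5802, 0.2552, 0.1422]
orientation: [0.991, 0.134, 0.001, -0.0]
ft_force: [0.0, 0.5, 0.0]
gripper_width: 0.04
```

```bash
python3 -c "
from h import *
plan((.5802,.2577,.103),15.42)
s=grab('scene')['pixels'];t=grab('top')['pixels']
a=cv2.resize(s[215:340,260:380],None,fx=4,fy=4,interpolation=cv2.INTER_CUBIC)
b=cv2.resize(t[150:230,120:200],None,fx=4,fy=4,interpolation=cv2.INTER_CUBIC)
o=np.zeros((500,800,3),np.uint8);o[:500,:480]=a;o[:320,480:800]=b
cv2.imwrite('pics/c4.png',o[:,:,::-1])
"
```

```text
t 4.2 pos [0.5802 0.2552 0.1422] yaw 15.36 w 0.04 F [0.   0.55 0.  ] J [ 0.22  0.39  1.51 -0.    1.23  1.53] 
 shift cm [ 0.06 -0.25  3.92] rot [ 0.0001 -0.0021 -0.0011]
```

View pics/c4.png

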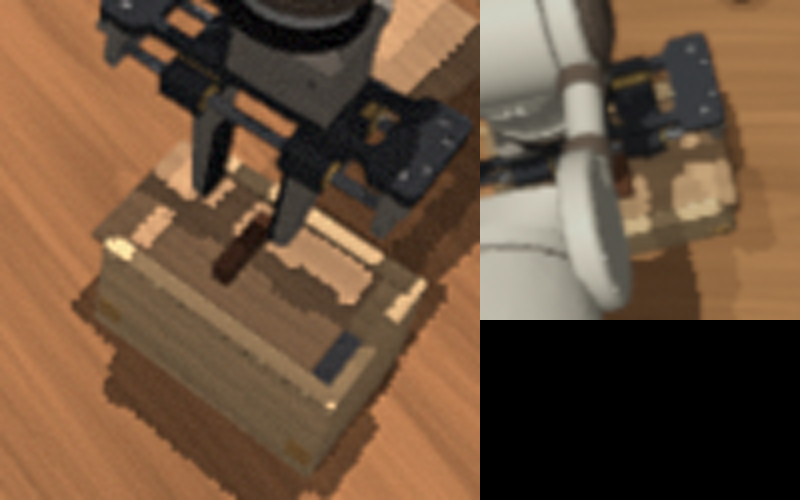

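send_rows(
  deltas=[
    [[4,0.1,-0.2,1,0,0,0],[4,0.1,-0.2,2,0,0,0],[4,0.1,-0.2,3,0,0,0],[4,0.1,-0.2,3.5,0,0,0],[4,0.1,-0.2,3.8,0,0,0],[4,0.1,-0.2,3.8,0,0,0],[3,0.1,-0.2,3.8,0,0,0],[2.5,0.1,-0.2,3.8,0,0,0],[2,0.1,-0.2,3.8,0,0,0],[2,0.1,-0.2,3.8,0,0,0]],
  ],
)

```text
time: 5.13
eef_pos: [0.5804, 0.2579, 0.1034]
orientation: [0.991, 0.134, 0.0, -0.0]
ft_force: [-0.3, -0.2, -0.3]
gripper_width: 0.0198
```

```bash
python3 -c "
from h import *
plan((.5802,.2577,.102),15.42)
s=grab('scene')['pixels']
a=cv2.resize(s[215:340,260:380],None,fx=4,fy=4,interpolation=cv2.INTER_CUBIC)
cv2.imwrite('pics/c5.png',a[:,:,::-1])
"
```

```text
t 5.13 pos [0.5804 0.2579 0.1034] yaw 15.4 w 0.0198 F [-0.32 -0.23 -0.32] J [0.23 0.44 1.53 0.   1.17 1.53] 
 shift cm [-0.02  0.01  0.14] rot [ 0.     -0.0009 -0.0003]
```

View pics/c5.png

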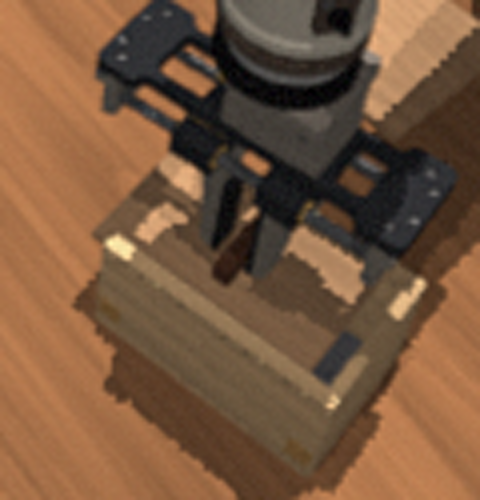

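send_rows(
  deltas=[
    [[1.6,0,0,0.1,0,0,0],[1.2,0,0,0.1,0,0,0],[0.5,0,0,0.1,0,0,0],[0.5,0,0,0.1,0,0,0],[0.5,0,0,0.1,0,0,0],[0.5,0,0,0.1,0,0,0],[0.5,0,0,0.1,0,0,0],[0.5,0,0,0.1,0,0,0],[0.5,0,0,0.1,0,0,0],[0.5,0,0,0.1,0,0,0]],
  ],
)

```text
time: 6.02
eef_pos: [0.5801, 0.2579, 0.102]
orientation: [0.991, 0.134, 0.0, -0.0]
ft_force: [-1.0, 1.1, 1.5]
gripper_width: 0.0112
```

```bash
python3 -c "
from h import *
plan((.5802,.2577,.102),15.42)
d=np.array([.266,-.964]);p=monitor.read_state()['eef_pos']
plan([*(p[:2]+d*.14),p[2]],15.42)
"
```

```text
t 6.02 pos [0.5801 0.2579 0.102 ] yaw 15.4 w 0.0112 F [-0.95  1.14  1.55] J [0.23 0.44 1.53 0.   1.17 1.53] 
 shift cm [-0.    0.02 -0.  ] rot [-0.0002 -0.0003 -0.0004]
t 6.02 pos [0.5801 0.2579 0.102 ] yaw 15.4 w 0.0112 F [-0.95  1.14  1.55] J [0.23 0.44 1.53 0.   1.17 1.53] 
 shift cm [ 1.0e-02  1.4e+01 -0.0e+00] rot [-0.0002 -0.0003 -0.0004]
```

send_rows(
  deltas=[
    [[0.5,0,0.3,0,0,0,0],[0.5,0,0.8,0,0,0,0],[0.5,0,1.4,0,0,0,0],[0.5,0,2,0,0,0,0],[0.5,0,2.6,0,0,0,0],[0.5,0,3.2,0,0,0,0],[0.5,0,3.8,0,0,0,0],[0.5,0,4.4,0,0,0,0],[0.5,0,5,0,0,0,0],[0.5,0,5,0,0,0,0]],
  ],
)

```text
time: 6.85
eef_pos: [0.5939, 0.208, 0.1019]
orientation: [0.991, 0.134, 0.0, 0.001]
ft_force: [0.2, -1.9, 3.3]
gripper_width: 0.0116
```

```bash
python3 -c "
from h import *
plan((.5802,.2577,.102),15.42)
s=grab('scene')['pixels']
a=cv2.resize(s[215:340,260:380],None,fx=4,fy=4,interpolation=cv2.INTER_CUBIC)
cv2.imwrite('pics/c6.png',a[:,:,::-1])
"
```

```text
t 6.85 pos [0.5939 0.208  0.1019] yaw 15.35 w 0.0116 F [ 0.18 -1.85  3.28] J [ 0.15  0.43  1.55 -0.    1.16  1.45] 
 shift cm [-0.01 -5.16 -0.01] rot [ 0.0014 -0.     -0.0012]
```

View pics/c6.png

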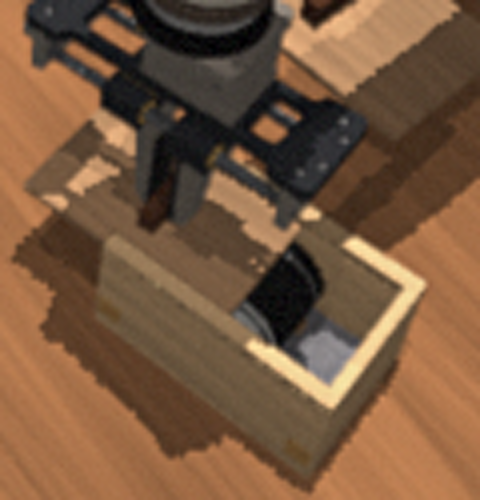

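send_rows(
  deltas=[
    [[0.5,0,0.6,0,0,0,0],[0.5,0,1.6,0,0,0,0],[0.5,0,2.6,0,0,0,0],[0.5,0,3.6,0,0,0,0],[0.5,0,4.6,0,0,0,0],[0.5,0,5.6,0,0,0,0],[0.5,0,6.6,0,0,0,0],[0.5,0,7.6,0,0,0,0],[0.5,0,8.6,0,0,0,0],[0.5,0,9.6,0,0,0,0]],
  ],
)

```text
time: 7.73
eef_pos: [0.6187, 0.1154, 0.1012]
orientation: [0.991, 0.134, -0.001, 0.0]
ft_force: [-0.2, -0.9, -1.5]
gripper_width: 0.0116
```

send_rows(
  deltas=[
    [[0.5,0,1,0,0,0,0],[0.5,0,2,-0.3,0,0,0],[0.5,0,2,-0.6,0,0,0],[0.5,0,2,-1,0,0,0],[0.5,0,2,-1,0,0,0],[0.5,0,2,-1,0,0,0],[0.5,0,2,-1,0,0,0],[0.5,0,2,-1,0,0,0],[0.5,0,2,-1,0,0,0],[0.5,0,2,-1,0,0,0]],
  ],
)

```text
time: 8.57
eef_pos: [0.624, 0.098, 0.1117]
orientation: [0.991, 0.134, -0.0, -0.0]
ft_force: [-0.1, 0.1, -1.7]
gripper_width: 0.0116
```

```bash
python3 -c "
from h import *
plan((.5802,.2577,.102),15.42)
s=grab('scene','s7.png')['pixels'];t=grab('top','t7.png')['pixels']
a=cv2.resize(s[195:345,210:380],None,fx=3,fy=3,interpolation=cv2.INTER_CUBIC)
b=cv2.resize(t[120:270,100:290],None,fx=2,fy=2,interpolation=cv2.INTER_CUBIC)[:,:290]
o=np.zeros((450,800,3),np.uint8);o[:450,:510]=a;o[:300,510:800]=b
cv2.imwrite('pics/c7.png',o[:,:,::-1])
"
```

```text
t 8.57 pos [0.624  0.098  0.1117] yaw 15.42 w 0.0116 F [-0.12  0.12 -1.73] J [-0.04  0.42  1.54  0.    1.18  1.27] 
 shift cm [  0.03 -16.56   0.97] rot [-0.0001  0.0003 -0.    ]
```

View pics/c7.png

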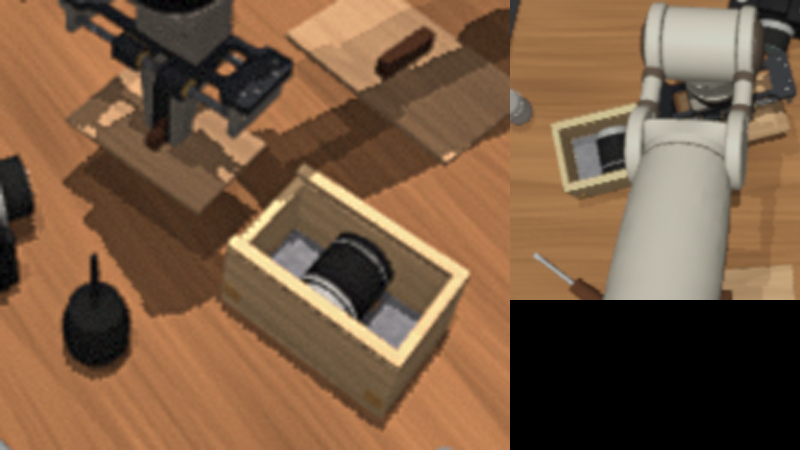

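```bash
python3 -c "
from h import *
plan((.575,.075,.034),15.42)
f=grab('top');f1=grab('scene')
for n,a in dict(cama=(234.3,134.6),short=(262.7,233.9),can=(275,149.5),blower=(186.4,143),camb=(411.9,250.3),cleaner=(102.2,174.8)).items(): print(n,onplane(f,a,0))
"
```

```text
t 8.67 pos [0.6241 0.0979 0.1117] yaw 15.41 w 0.0116 F [ 0.04  0.6  -1.06] J [-0.04  0.42  1.54  0.    1.18  1.27] 
 shift cm [-5.34  0.9   7.77] rot [-0.0001  0.0002 -0.0001]
cama [0.78131378 0.03397226 0.        ]
short [ 0.46641393 -0.05821621  0.        ]
can [ 0.73338758 -0.09523166  0.        ]
blower [0.75209018 0.18499441 0.        ]
camb [ 0.42150534 -0.5081612   0.        ]
cleaner [0.64614627 0.44395275 0.        ]
```

send_rows(
  deltas=[
    [[0.5,-1.5,0.3,0,0,0,0],[0.5,-3,0.6,0,0,0,0],[0.5,-4.5,0.9,0,0,0,0],[0.5,-5.3,0.9,1,0,0,0],[0.5,-5.3,0.9,2,0,0,0],[0.5,-5.3,0.9,3,0,0,0],[0.5,-5.3,0.9,4,0,0,0],[0.5,-5.3,0.9,5,0,0,0],[0.5,-5.3,0.9,6,0,0,0],[0.5,-5.3,0.9,6.6,0,0,0]],
  ],
)

```text
time: 9.6
eef_pos: [0.5749, 0.0752, 0.0439]
orientation: [0.991, 0.134, -0.001, -0.0]
ft_force: [-0.6, -1.0, -0.6]
gripper_width: 0.0115
```

send_rows(
  deltas=[
    [[0.5,0,0,0.3,0,0,0],[0.5,0,0,0.6,0,0,0],[0.5,0,0,0.9,0,0,0],[0.5,0,0,1.1,0,0,0],[0.5,0,0,1.2,0,0,0],[0.5,0,0,1.25,0,0,0],[0.5,0,0,1.25,0,0,0],[0.5,0,0,1.25,0,0,0],[0.5,0,0,1.25,0,0,0],[0.5,0,0,1.25,0,0,0]],
  ],
)

```text
time: 10.43
eef_pos: [0.5756, 0.075, 0.0335]
orientation: [0.991, 0.134, 0.0, 0.0]
ft_force: [0.4, 0.2, -1.9]
gripper_width: 0.0114
```

```bash
python3 -c "
from h import *
plan((.575,.075,.032),15.42)
s=grab('scene','s8.png')['pixels']
a=cv2.resize(s[175:315,210:380],None,fx=4,fy=4,interpolation=cv2.INTER_CUBIC)
cv2.imwrite('pics/c8.png',a[:,:,::-1])
"
```

```text
t 10.43 pos [0.5756 0.075  0.0335] yaw 15.4 w 0.0114 F [ 0.4   0.21 -1.9 ] J [-0.08  0.42  1.72  0.    1.    1.22] 
 shift cm [-0.06 -0.01  0.15] rot [ 0.     -0.0003 -0.0003]
```

View pics/c8.png

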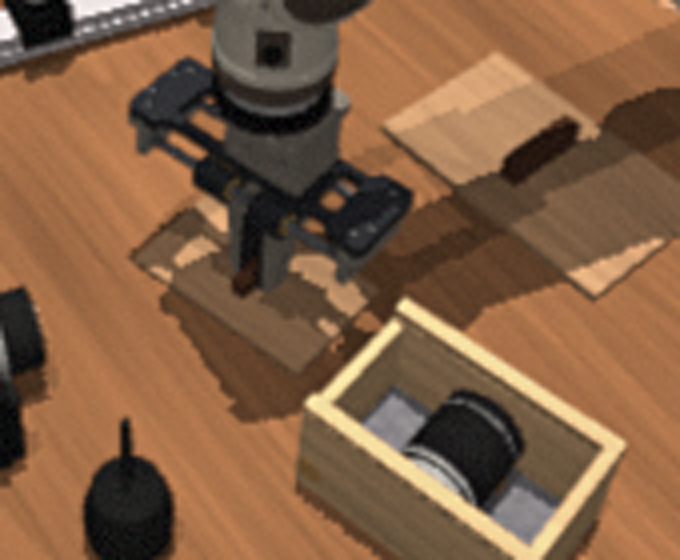

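send_rows(
  deltas=[
    [[0.5,0,0,0.1,0,0,0],[0.5,0,0,0.15,0,0,0],[0.5,0,0,0.15,0,0,0],[1.5,0,0,0.15,0,0,0],[2.5,0,0,0.15,0,0,0],[4,0,0,0.15,0,0,0],[4,0,0,-1,0,0,0],[4,0,0,-3,0,0,0],[4,0,0,-6,0,0,0],[5,0,0,-9,0,0,0]],
  ],
)

```text
time: 11.32
eef_pos: [0.5748, 0.075, 0.1244]
orientation: [0.991, 0.134, -0.001, -0.0]
ft_force: [0.8, -0.6, 0.9]
gripper_width: 0.045
```

```bash
python3 -c "
from h import *
np.set_printoptions(precision=4,suppress=True)
plan((.5761,.273,.15),15.42)
f1=grab('scene','s9.png');s=f1['pixels'];f2=grab('top','t9.png');t=f2['pixels']
a=cv2.resize(s[175:340,210:380],None,fx=3,fy=3,interpolation=cv2.INTER_CUBIC)
b=cv2.resize(t[160:235,110:200],None,fx=3.2,fy=3.2,interpolation=cv2.INTER_CUBIC)
o=np.zeros((500,800,3),np.uint8);o[:a.shape[0],:510]=a;o[:b.shape[0],510:510+b.shape[1]]=b
cv2.imwrite('pics/c9.png',o[:,:,::-1])
for c,f in(('scene',f1),('top',f2)):
  for n,z in(('lens_center',.038),('lens_mount',.038),('lens_box',0),('lid_grip',.013)):
    for p in eyes.pinpoint(c,n)[:3]:
      u=np.array(p['point'])*[512,384]; print(c,n,round(p['score'],2),u,onplane(f,u,z))
"
```

```text
t 11.32 pos [0.5748 0.075  0.1244] yaw 15.4 w 0.045 F [ 0.84 -0.55  0.88] J [-0.08  0.28  1.69  0.    1.17  1.22] 
 shift cm [  5.38 -19.05  -2.55] rot [-0.0005  0.0015 -0.0004]
scene lens_center 0.94 [322.816 288.384] [0.5728 0.2691 0.038 ]
scene lens_mount 0.84 [314.5216 301.2096] [0.6118 0.2839 0.038 ]
scene lens_box 0.97 [320.6144 298.5984] [0.5767 0.2731 0.    ]
scene lid_grip 0.92 [346.624 213.504] [0.3299 0.1074 0.013 ]
scene lid_grip 0.59 [273.2032 243.4176] [0.5809 0.0769 0.013 ]
top lens_center 0.83 [151.5008 196.992 ] [0.57   0.2772 0.038 ]
top lens_mount 0.92 [154.9824 184.3968] [0.6088 0.2688 0.038 ]
top lens_box 0.69 [153.2928 197.4912] [0.5757 0.2805 0.    ]
top lid_grip 0.98 [221.0816 197.1072] [0.5765 0.07   0.013 ]
top lid_grip 0.79 [207.5136 275.4048] [0.3402 0.1045 0.013 ]
```

View pics/c9.png

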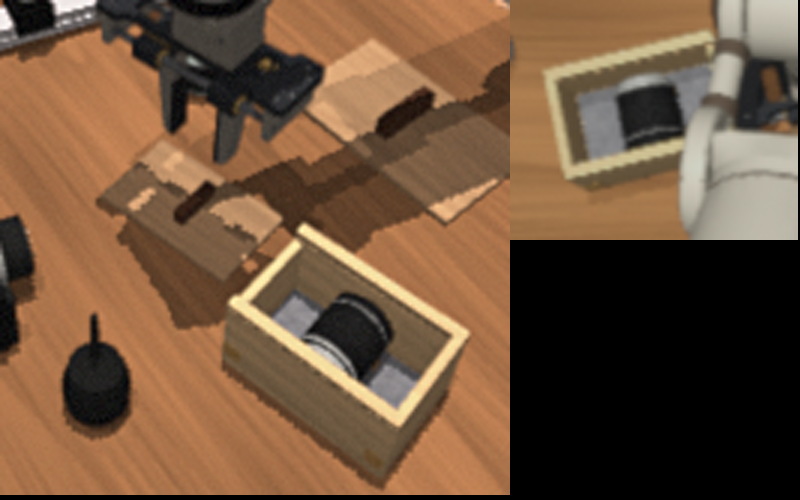

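send_rows(
  deltas=[
    [[7.6,0,0,-2.5,0,0,0],[7.6,0.8,-3,-2.5,0,0,0],[7.6,1.6,-6,-2.5,0,0,0],[7.6,2.4,-9,-2.5,0,0,0],[7.6,3.2,-12,-2.5,0,0,0],[7.6,4,-15,-2.5,0,0,0],[7.6,4.8,-17.5,-2.5,0,0,0],[7.6,5.2,-19,-2.5,0,0,0],[7.6,5.2,-19,-2.5,0,0,0],[7.6,5.2,-19,-2.5,0,0,0]],
  ],
  newtons=30,
)

```text
time: 12.65
eef_pos: [0.5748, 0.2719, 0.1477]
orientation: [0.991, 0.135, -0.001, 0.0]
ft_force: [0.7, -0.0, -0.7]
gripper_width: 0.0764
```

```bash
python3 -c "
from h import *
plan((.574,.2725,.045),15.42)
"
```

```text
t 12.65 pos [0.5748 0.2719 0.1477] yaw 15.47 w 0.0764 F [ 0.66 -0.04 -0.66] J [ 0.25  0.39  1.5  -0.    1.25  1.55] 
 shift cm [-0.05 -0.08 10.27] rot [0.0006 0.0011 0.0009]
```

send_rows(
  deltas=[
    [[7.6,0,0,0.5,0,0,0],[7.6,0,0,1.5,0,0,0],[7.6,0,0,2.5,0,0,0],[7.6,0,0,3.5,0,0,0],[7.6,0,0,4,0,0,0],[7.6,0,0,4.5,0,0,0],[7.6,0,0,5,0,0,0],[7.6,0,0,5,0,0,0],[7.6,0,0,5,0,0,0],[7.6,0,0,5,0,0,0]],
  ],
)

```text
time: 13.48
eef_pos: [0.5755, 0.2721, 0.0989]
orientation: [0.991, 0.134, 0.0, -0.0]
ft_force: [-0.4, 0.8, -0.1]
gripper_width: 0.0759
```

```bash
python3 -c "
from h import *
plan((.574,.2725,.045),15.42)
s=grab('scene','s10.png')['pixels']
a=cv2.resize(s[215:340,260:380],None,fx=4,fy=4,interpolation=cv2.INTER_CUBIC)
cv2.imwrite('pics/c10.png',a[:,:,::-1])
"
```

```text
t 13.48 pos [0.5755 0.2721 0.0989] yaw 15.4 w 0.0759 F [-0.43  0.83 -0.12] J [0.25 0.45 1.53 0.   1.16 1.55] 
 shift cm [-0.14 -0.08  5.39] rot [-0.     -0.001  -0.0003]
```

View pics/c10.png

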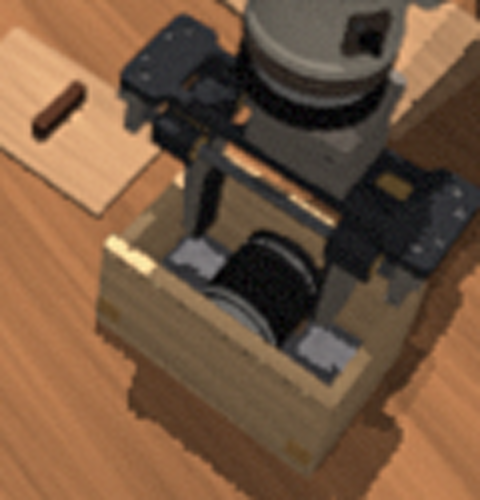

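send_rows(
  deltas=[
    [[7.6,-0.1,0,0.8,0,0,0],[7.6,-0.1,0,1.6,0,0,0],[7.6,-0.1,0,2.4,0,0,0],[7.6,-0.1,0,3.2,0,0,0],[7.6,-0.1,0,4,0,0,0],[7.6,-0.1,0,4.7,0,0,0],[7.6,-0.1,0,5.2,0,0,0],[7.6,-0.1,0,5.3,0,0,0],[7.6,-0.1,0,5.3,0,0,0],[7.6,-0.1,0,5.3,0,0,0]],
  ],
)

```text
time: 14.37
eef_pos: [0.5745, 0.2718, 0.0456]
orientation: [0.991, 0.134, 0.0, -0.0]
ft_force: [-0.7, 0.8, 0.0]
gripper_width: 0.0756
```

send_rows(
  deltas=[
    [[7,0,0,0,0,0,0],[6.5,0,0,0,0,0,0],[6,0,0,0,0,0,0],[5.7,0,0,0,0,0,0],[5.4,0,0,0,0,0,0],[5,0,0,0,0,0,0],[5,0,0,0,0,0,0],[5,0,0,0,0,0,0],[5,0,0,0,0,0,0],[5,0,0,0,0,0,0]],
  ],
)

```text
time: 15.2
eef_pos: [0.5743, 0.2719, 0.0456]
orientation: [0.991, 0.134, 0.0, -0.0]
ft_force: [-1.2, 0.2, 2.6]
gripper_width: 0.0555
```

```bash
python3 -c "
from h import *
plan((.574,.2725,.045),15.42)
"
```

```text
t 15.2 pos [0.5743 0.2719 0.0456] yaw 15.4 w 0.0555 F [-1.19  0.17  2.64] J [0.25 0.52 1.55 0.   1.07 1.55] 
 shift cm [-0.01 -0.06  0.06] rot [-0.0002 -0.0004 -0.0003]
```

send_rows(
  deltas=[
    [[5,0,0,-0.5,0,0,0],[5,0,0,-1.5,0,0,0],[5,0,0,-3,0,0,0],[5,0,0,-5,0,0,0],[5,0,0,-7.5,0,0,0],[5,0,0,-10,0,0,0],[5,0,0,-12.5,0,0,0],[5,0,0,-15,0,0,0],[5,0,0,-17.5,0,0,0],[5,0,0,-20,0,0,0]],
  ],
)

```text
time: 16.03
eef_pos: [0.5737, 0.2713, 0.2468]
orientation: [0.991, 0.134, -0.0, 0.0]
ft_force: [0.1, 0.6, -2.1]
gripper_width: 0.0555
```

```bash
python3 -c "
from h import *
plan((.583,-.2197,.25),170.26)
s=grab('scene','s11.png')['pixels']
a=cv2.resize(s[175:340,210:380],None,fx=3.5,fy=3.5,interpolation=cv2.INTER_CUBIC)
cv2.imwrite('pics/c11.png',a[:,:,::-1])
"
```

```text
t 16.03 pos [0.5737 0.2713 0.2468] yaw 15.39 w 0.0555 F [ 0.12  0.62 -2.11] J [ 0.25  0.31  1.41 -0.    1.43  1.55] 
 shift cm [-12.14  47.59  -0.3 ] rot [-7.000e-04  7.000e-04 -2.703e+00]
```

View pics/c11.png

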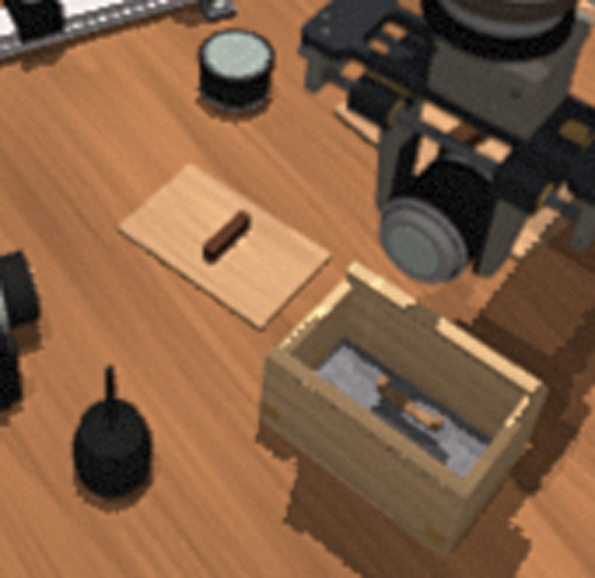

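```bash
python3 -c "
import cv2,numpy as np
s=cv2.imread('pics/s11.png');a=cv2.resize(s[215:260,312:357],None,fx=10,fy=10,interpolation=cv2.INTER_CUBIC)
t=cv2.imread('pics/t9.png');b=cv2.resize(t[178:210,138:168],None,fx=11,fy=11,interpolation=cv2.INTER_CUBIC)
o=np.zeros((450,800,3),np.uint8);o[:450,:450]=a;o[:352,460:790]=b
cv2.imwrite('pics/c12.png',o)"
```

```text
(no output)
```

View pics/c12.png

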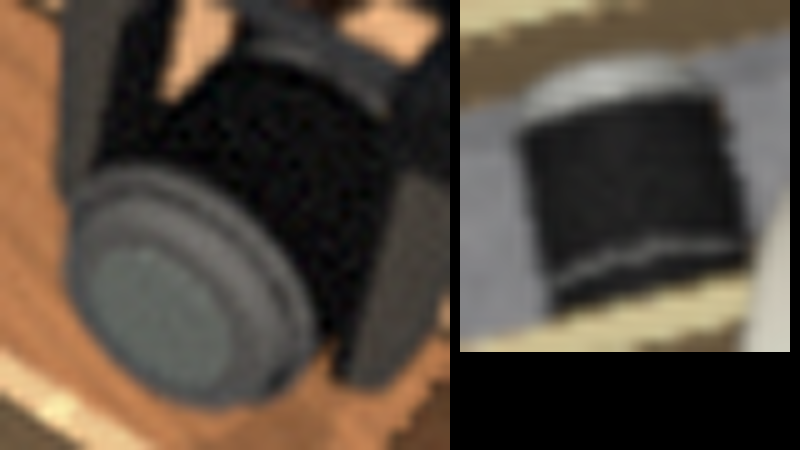

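send_rows(
  deltas=[
    [[5,-0.4,1.6,0,0,0,-0.05],[5,-0.8,3.2,0,0,0,-0.14],[5,-1.2,4.8,0,0,0,-0.23],[5,-1.6,6.4,0,0,0,-0.32],[5,-2,8,0,0,0,-0.42],[5,-2.4,9.6,0,0,0,-0.52],[5,-2.8,11.2,0,0,0,-0.62],[5,-3.2,12.8,0,0,0,-0.72],[5,-3.6,14.4,0,0,0,-0.81],[5,-4,16,0,0,0,-0.9]],
  ],
)

```text
time: 16.92
eef_pos: [0.5775, 0.1059, 0.2445]
orientation: [0.833, 0.554, -0.001, -0.0]
ft_force: [0.7, -0.3, -2.5]
gripper_width: 0.0553
```

```bash
python3 -c "
from h import *
plan((.583,-.2197,.25),170.26)
"
```

```text
t 16.92 pos [0.5775 0.1059 0.2445] yaw 67.22 w 0.0553 F [ 0.66 -0.35 -2.55] J [-0.02  0.19  1.55 -0.    1.4   0.37] 
 shift cm [-29.81  13.11  -0.55] rot [-1.4000e-03 -4.0000e-04 -1.7983e+00]
```

send_rows(
  deltas=[
    [[5,-1.5,0.65,0,0,0,-0.09],[5,-3,1.3,0,0,0,-0.18],[5,-4.5,1.95,0,0,0,-0.27],[5,-6,2.6,0,0,0,-0.36],[5,-7.5,3.25,0,0,0,-0.45],[5,-9,3.9,0,0,0,-0.54],[5,-10.5,4.55,0,0,0,-0.63],[5,-12,5.2,0,0,0,-0.72],[5,-13.5,5.85,0,0,0,-0.81],[5,-15,6.5,0,0,0,-0.9]],
  ],
)

```text
time: 17.75
eef_pos: [0.5786, -0.0574, 0.2445]
orientation: [0.509, 0.861, -0.0, -0.001]
ft_force: [0.3, 0.2, -2.0]
gripper_width: 0.0554
```

```bash
python3 -c "
from h import *
plan((.583,-.2197,.25),170.26)
"
```

```text
t 17.75 pos [ 0.5786 -0.0574  0.2445] yaw 118.78 w 0.0554 F [ 0.27  0.18 -2.03] J [-0.31  0.17  1.57 -0.    1.4  -0.81] 
 shift cm [-14.43  -7.43  -0.55] rot [-7.000e-04 -1.100e-03 -8.984e-01]
```

send_rows(
  deltas=[
    [[5,-1.8,-0.9,0,0,0,-0.1],[5,-3.6,-1.9,0,0,0,-0.2],[5,-5.4,-2.8,0,0,0,-0.3],[5,-7.2,-3.7,0,0,0,-0.42],[5,-9,-4.6,0,0,0,-0.54],[5,-10.8,-5.6,0,0,0,-0.66],[5,-12.6,-6.5,0,0,0,-0.78],[5,-14.4,-7.4,0,0,0,-0.9],[5,-14.4,-7.4,0,0,0,-0.9],[5,-14.4,-7.4,0,0,0,-0.9]],
  ],
)

```text
time: 18.58
eef_pos: [0.5824, -0.219, 0.2444]
orientation: [0.088, 0.996, 0.0, -0.001]
ft_force: [1.0, 0.1, -1.7]
gripper_width: 0.0552
```

```bash
python3 -c "
from h import *
np.set_printoptions(precision=4,suppress=True)
plan((.583,-.2197,.18),170.26)
f1=grab('scene','s13.png');s=f1['pixels'];f2=grab('top','t13.png');t=f2['pixels']
a=cv2.resize(s[80:220,140:290],None,fx=3.2,fy=3.2,interpolation=cv2.INTER_CUBIC)
b=cv2.resize(t[125:275,285:385],None,fx=3,fy=3,interpolation=cv2.INTER_CUBIC)
o=np.zeros((460,800,3),np.uint8);o[:a.shape[0],:a.shape[1]]=a;o[:b.shape[0],490:490+b.shape[1]]=b
cv2.imwrite('pics/c13.png',o[:,:,::-1])
for c,f in(('scene',f1),('top',f2)):
  for n,z in(('lens_center',.24),('lens_mount',.24)):
    for p in eyes.pinpoint(c,n)[:3]:
      u=np.array(p['point'])*[512,384]; print(c,n,round(p['score'],2),u,onplane(f,u,z))
"
```

```text
t 18.58 pos [ 0.5824 -0.219   0.2444] yaw 169.9 w 0.0552 F [ 0.98  0.11 -1.74] J [-0.55  0.28  1.45  0.    1.42 -1.95] 
 shift cm [-0.08 -0.06  6.44] rot [ 0.0007 -0.0015 -0.0062]
scene lens_center 0.64 [211.8144 125.9136] [ 0.5942 -0.2167  0.24  ]
scene lens_center 0.18 [318.9248 297.7152] [0.6955 0.3565 0.24  ]
scene lens_mount 0.74 [225.28  125.184] [ 0.5605 -0.1994  0.24  ]
scene lens_mount 0.52 [321.9968 297.216 ] [0.6903 0.3587 0.24  ]
top lens_center 0.57 [324.096  177.9072] [ 0.586  -0.2108  0.24  ]
top lens_mount 0.59 [324.5056 189.504 ] [ 0.5556 -0.2112  0.24  ]
top lens_mount 0.22 [233.6768 132.288 ] [0.7065 0.0236 0.24  ]
```

View pics/c13.png

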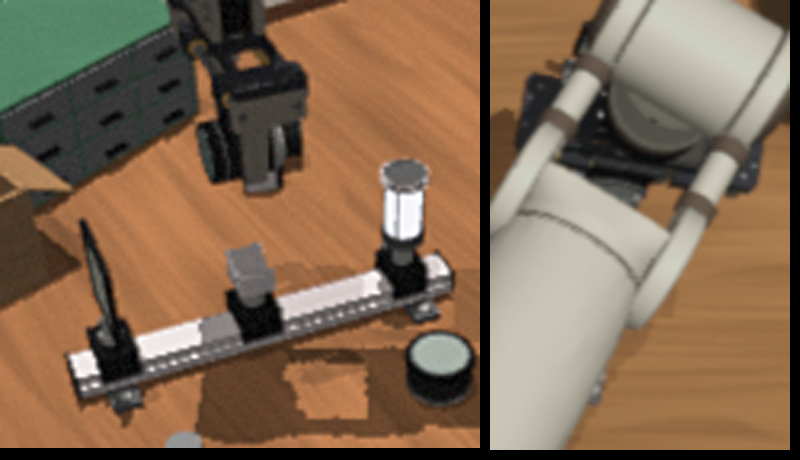

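```bash
cat > ov.py <<'E'
from h import *
import sys
def overlay(f,c,yaw,out,box,fx):
    # c lens centre, yaw of mount->glass axis
    a=np.array([np.cos(yaw),np.sin(yaw),0]);n=np.array([-a[1],a[0],0]);z=np.array([0,0,1.])
    im=cv2.resize(f['pixels'][box[1]:box[3],box[0]:box[2]],None,fx=fx,fy=fx,interpolation=cv2.INTER_CUBIC)[:,:,::-1].copy()
    raw=im.copy()
    th=np.linspace(0,2*np.pi,60)
    for x,r,col in((33,28,(0,0,255)),(-25,28,(0,255,255)),(-33,24,(0,255,0))):
        P=[np.array(c)+a*x/1e3+r/1e3*(np.cos(t)*n+np.sin(t)*z) for t in th]
        u=(proj(f,P)-[box[0],box[1]]+.5)*fx-.5
        cv2.polylines(im,[np.round(u).astype(int)],True,col,1)
    cv2.imwrite(out,np.hstack([raw,im]))
E
python3 -c "
from ov import *
f=grab('scene');p=monitor.read_state()['eef_pos'];print(p)
overlay(f,p-[0,0,.0076],np.radians(-10.1),'pics/c14.png',(195,105,245,150),8)"
```

```text
[ 0.58308314 -0.21770193  0.24536591]
```

View pics/c14.png

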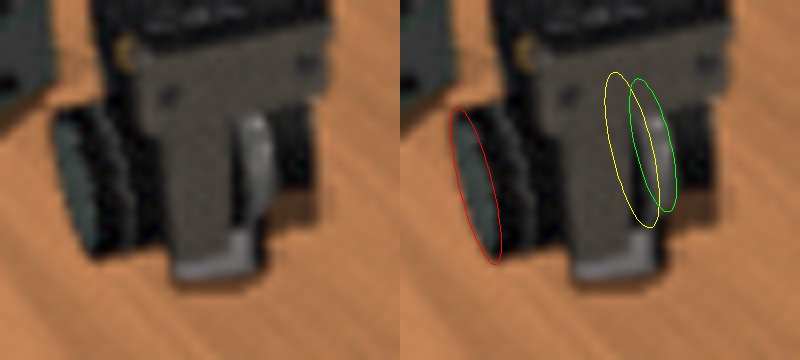

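```bash
python3 -c "
from h import *
fs=[(grab('scene'),'scene0.png',(195,150,245,200)),(grab('top'),'top0.png',(295,175,345,225))]
c=np.array([.583,-.2197,.126]);y=np.radians(-9.74);a=np.array([np.cos(y),np.sin(y),0]);n=np.array([-a[1],a[0],0]);z=np.array([0,0,1.])
o=[]
for f,fn,b in fs:
    im=cv2.imread('pics/'+fn)[b[1]:b[3],b[0]:b[2]];im=cv2.resize(im,None,fx=8,fy=8,interpolation=cv2.INTER_CUBIC)
    for s in(-18,18):
        P=[c+a*s/1e3+n*q/1e3+z*h/1e3 for q,h in((-24,-18.5),(-22,-18.5),(0,-36.5),(22,-18.5),(24,-18.5))]
        u=(proj(f,P)-[b[0],b[1]]+.5)*8-.5
        cv2.polylines(im,[np.round(u).astype(int)],False,(0,0,255) if s>0 else (0,200,0),1)
    o.append(im)
cv2.imwrite('pics/c15.png',np.hstack(o))"
```

```text
(no output)
```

View pics/c15.png

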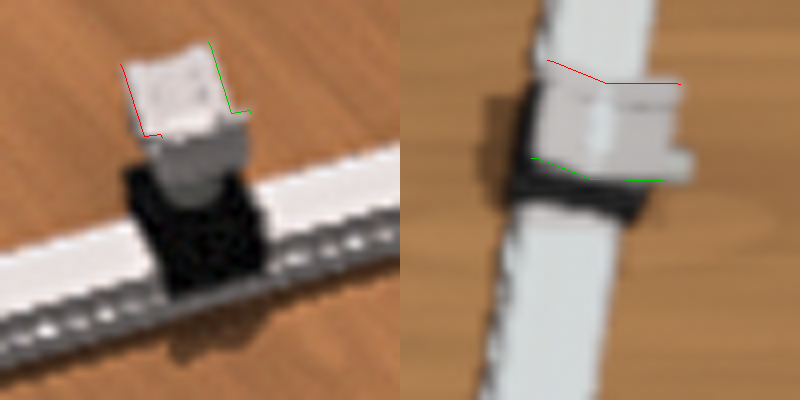

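```bash
python3 -c "
from h import *
plan((.582,-.2203,.145),170.26)"
```

```text
t 19.03 pos [ 0.5831 -0.218   0.2454] yaw 170.12 w 0.0554 F [ 1.04 -0.84 -1.39] J [-0.55  0.28  1.45  0.    1.42 -1.95] 
 shift cm [ 0.07 -0.25 10.04] rot [ 0.      0.0001 -0.0024]
```

send_rows(
  deltas=[
    [[5,0,-0.2,1,0,0,-0.002],[5,0,-0.2,2.2,0,0,-0.002],[5,0,-0.2,3.5,0,0,-0.002],[5,0,-0.2,5,0,0,-0.002],[5,0,-0.2,6.5,0,0,-0.002],[5,0,-0.2,7.5,0,0,-0.002],[5,0,-0.2,8.5,0,0,-0.002],[5,0,-0.2,9.2,0,0,-0.002],[5,0,-0.2,9.8,0,0,-0.002],[5,0,-0.2,10,0,0,-0.002]],
  ],
)

```text
time: 19.87
eef_pos: [0.5823, -0.2203, 0.1442]
orientation: [0.085, 0.996, 0.0, -0.001]
ft_force: [0.1, -0.2, -2.4]
gripper_width: 0.0556
```

```bash
python3 -c "
from ov import *
f=grab('scene');p=monitor.read_state()['eef_pos']
plan((.582,-.2203,.1336),170.26)
overlay(f,p-[0,0,.0076],np.radians(-9.74),'pics/c16.png',(190,130,240,190),8)
g=grab('top')['pixels'];cv2.imwrite('pics/c16t.png',cv2.resize(g[140:240,280:380],None,fx=5,fy=5)[:,:,::-1])"
```

```text
t 19.92 pos [ 0.5824 -0.2203  0.1445] yaw 170.21 w 0.0554 F [ 0.05  0.61 -3.  ] J [-0.56  0.36  1.54  0.    1.23 -1.96] 
 shift cm [ 0.04 -0.01  1.09] rot [ 0.0004 -0.0009 -0.0009]
```

View pics/c16.png

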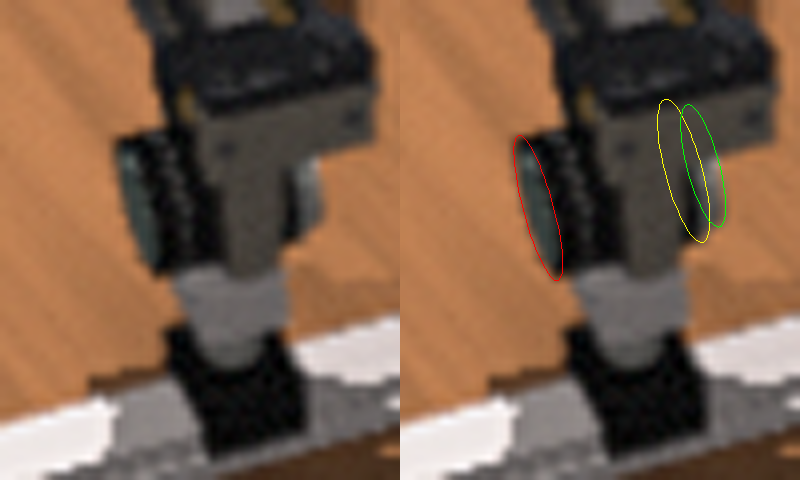

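send_rows(
  deltas=[
    [[5,0,0,0.2,0,0,0],[5,0,0,0.4,0,0,0],[5,0,0,0.5,0,0,0],[5,0,0,0.6,0,0,0],[5,0,0,0.7,0,0,0],[5,0,0,0.8,0,0,0],[5,0,0,0.85,0,0,0],[5,0,0,0.9,0,0,0],[5,0,0,0.9,0,0,0],[5,0,0,0.9,0,0,0]],
  ],
)

```text
time: 20.8
eef_pos: [0.5827, -0.2205, 0.1364]
orientation: [0.085, 0.996, -0.0, 0.0]
ft_force: [-0.2, 0.8, -2.6]
gripper_width: 0.0551
```

```bash
python3 -c "
from h import *
plan((.582,-.2203,.1336),170.26)"
```

```text
t 20.8 pos [ 0.5827 -0.2205  0.1364] yaw 170.22 w 0.0551 F [-0.23  0.75 -2.63] J [-0.56  0.37  1.55 -0.    1.22 -1.96] 
 shift cm [0.07 0.   0.28] rot [-0.      0.     -0.0007]
```

Not in contact yet; continue in small steps.

send_rows(
  deltas=[
    [[5,0,0,0.05,0,0,0],[5,0,0,0.1,0,0,0],[5,0,0,0.15,0,0,0],[5,0,0,0.15,0,0,0],[5,0,0,0.15,0,0,0],[5,0,0,0.15,0,0,0],[5,0,0,0.15,0,0,0],[5,0,0,0.15,0,0,0],[5,0,0,0.15,0,0,0],[5,0,0,0.15,0,0,0]],
  ],
)

```text
time: 21.63
eef_pos: [0.5828, -0.2205, 0.1352]
orientation: [0.085, 0.996, -0.0, 0.0]
ft_force: [-2.5, 2.2, 5.0]
gripper_width: 0.0551
```

send_rows(
  deltas=[
    [[5,0,0,0.05,0,0,0],[5,0,0,0.1,0,0,0],[5,0,0,0.1,0,0,0],[5,0,0,0.1,0,0,0],[5,0,0,0.1,0,0,0],[5,0,0,0.1,0,0,0],[5,0,0,0.1,0,0,0],[5,0,0,0.1,0,0,0],[5,0,0,0.1,0,0,0],[5,0,0,0.1,0,0,0]],
  ],
)

```text
time: 22.47
eef_pos: [0.5828, -0.2205, 0.1351]
orientation: [0.085, 0.996, -0.0, 0.0]
ft_force: [-5.0, 2.8, 9.4]
gripper_width: 0.0552
```

send_rows(
  deltas=[
    [[5,0,0,-0.1,0,0,0],[5,0,0,-0.15,0,0,0],[5,0,0,-0.15,0,0,0],[5,0,0,-0.15,0,0,0],[5.4,0,0,-0.15,0,0,0],[5.6,0,0,-0.15,0,0,0],[5.8,0,0,-0.15,0,0,0],[6.2,0,0,-0.15,0,0,0],[6.6,0,0,-0.15,0,0,0],[7,0,0,-0.15,0,0,0]],
  ],
)

```text
time: 23.3
eef_pos: [0.5827, -0.2206, 0.1352]
orientation: [0.085, 0.996, -0.0, 0.0]
ft_force: [0.8, -0.3, 0.2]
gripper_width: 0.0695
```

```bash
python3 -c "
from ov import *
f=grab('scene')
plan((.582,-.2203,.1336),170.26)
overlay(f,(.582,-.2203,.126),np.radians(-9.74),'pics/c17.png',(190,130,240,190),8)"
```

```text
t 23.35 pos [ 0.5827 -0.2206  0.1352] yaw 170.21 w 0.07 F [ 1.57 -0.38 -1.02] J [-0.56  0.37  1.55 -0.    1.22 -1.96] 
 shift cm [0.07 0.02 0.16] rot [-0.0001  0.     -0.0009]
```

View pics/c17.png

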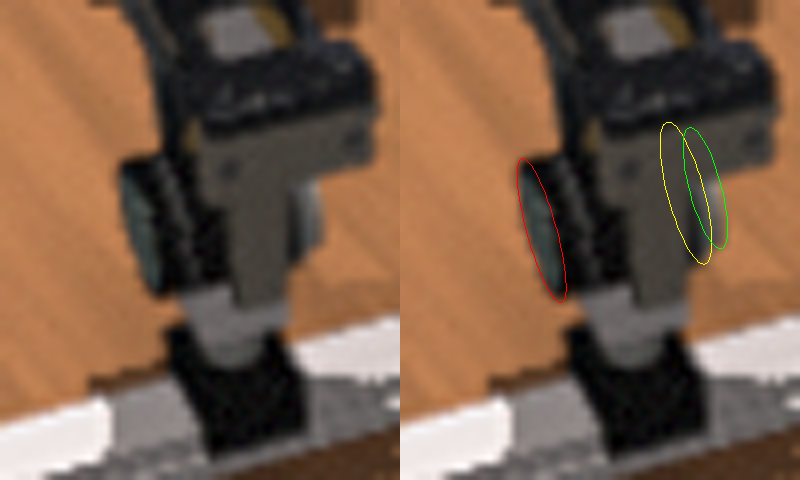

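send_rows(
  deltas=[
    [[7.2,0,0,-0.3,0,0,0],[7.4,0,0,-1,0,0,0],[7.4,0,0,-2,0,0,0],[7.4,0,0,-3,0,0,0],[7.4,0,0,-4,0,0,0],[7.4,0,0,-5.5,0,0,0],[7.4,0,0,-7.5,0,0,0],[7.4,0,0,-9.5,0,0,0],[7.4,0,0,-11.5,0,0,0],[7.4,0,0,-13.5,0,0,0]],
  ],
)

```text
time: 24.18
eef_pos: [0.5828, -0.2205, 0.2727]
orientation: [0.085, 0.996, -0.0, 0.001]
ft_force: [-0.4, -0.3, -0.8]
gripper_width: 0.0739
```

send_rows(
  deltas=[
    [[7.4,3,0,-2,0,0,0],[7.4,6,0,-4,0,0,0],[7.4,9,0,-4,0,0,0],[7.4,12,0,-4,0,0,0],[7.4,15,0,-4,0,0,0],[7.4,18,0,-4,0,0,0],[7.4,20,0,-4,0,0,0],[7.4,20,0,-4,0,0,0],[7.4,20,0,-4,0,0,0],[7.4,20,0,-4,0,0,0]],
  ],
)

```text
time: 25.02
eef_pos: [0.3863, -0.1868, 0.3112]
orientation: [0.085, 0.996, -0.0, 0.001]
ft_force: [0.6, 1.3, 0.2]
gripper_width: 0.0738
```

```bash
python3 -c "
from ov import *
f=grab('scene','s18.png');f2=grab('top','t18.png')
plan((.582,-.2203,.1336),170.26)
overlay(f,(.5825,-.2203,.126),np.radians(-9.74),'pics/c18.png',(190,130,240,190),8)
overlay(f2,(.5825,-.2203,.126),np.radians(-9.74),'pics/c18t.png',(295,165,345,215),8)
for c,g in(('scene',f),('top',f2)):
  for n,z in(('lens_center',.126),('lens_mount',.126),('lid_grip',.013)):
    for p in eyes.pinpoint(c,n)[:2]:
      u=np.array(p['point'])*[512,384]; print(c,n,round(p['score'],2),u,onplane(g,u,z).round(4))
"
```

```text
t 25.12 pos [ 0.3864 -0.1867  0.3107] yaw 170.24 w 0.0739 F [ 0.04 -0.67 -0.09] J [-0.73 -0.28  1.87  0.    1.54 -2.13] 
 shift cm [-1.984e+01  1.000e-02  1.771e+01] rot [-0.0001  0.0004 -0.0004]
scene lens_center 0.95 [216.8832 155.4816] [ 0.5831 -0.2222  0.126 ]
scene lens_center 0.69 [225.3824 153.2928] [ 0.5559 -0.2175  0.126 ]
scene lens_mount 0.62 [222.976  155.4816] [ 0.5675 -0.2121  0.126 ]
scene lid_grip 0.83 [271.5136 240.192 ] [0.5782 0.0651 0.013 ]
scene lid_grip 0.65 [239.8208 310.1952] [0.7631 0.1942 0.013 ]
top lens_center 0.72 [319.3856 189.1968] [ 0.5804 -0.2146  0.126 ]
top lens_mount 0.97 [322.2016 197.6832] [ 0.5561 -0.2221  0.126 ]
top lens_mount 0.7 [261.6832 232.896 ] [ 0.4555 -0.0533  0.126 ]
top lid_grip 0.85 [222.8224 194.688 ] [0.5841 0.0649 0.013 ]
top lid_grip 0.78 [206.4896 277.4016] [0.3344 0.1073 0.013 ]
```

View pics/c18.png

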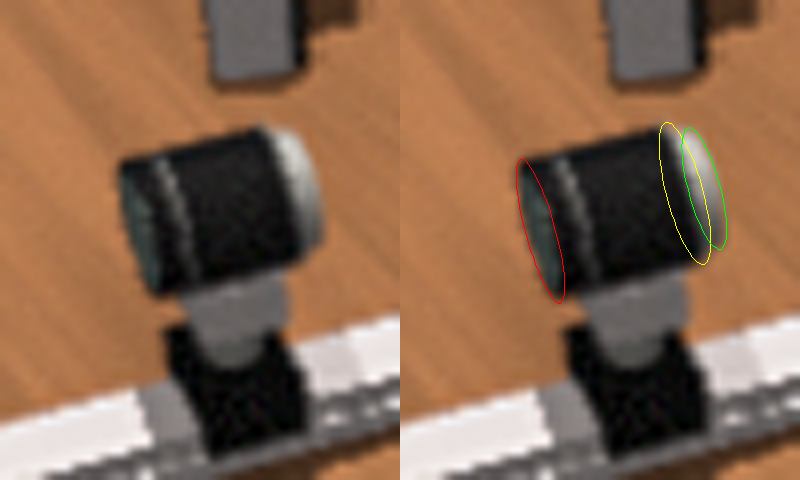

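View pics/c18t.png

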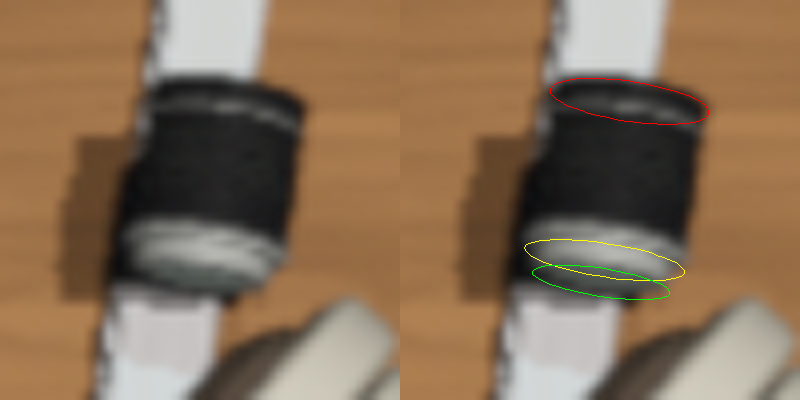

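View pics/s18.png

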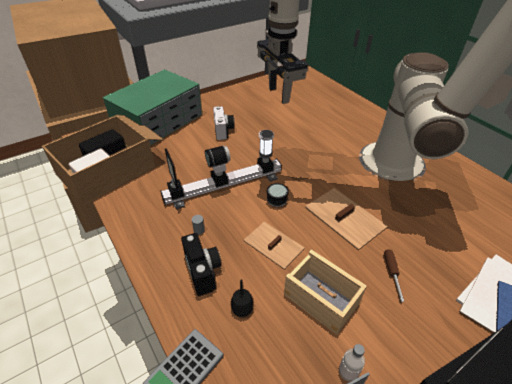

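```bash
python3 -c "
from h import *
workorder.finish_job(); print(monitor.read_state()['time'])"
```

```text
the job is handed in; nothing more can be done
the job is handed in; nothing more can be done
```

The lid is off and flat on the desk, the lens is in the V saddle, and I handed the job in at about 25 s. No verdict is reported at hand-in.

**Lid:** I gripped the bar of the lid in the box, not the larger loose lid on the desk. I slid the lid out of the tracks, lowered it onto the desk beside the box and released it. The last scene picture shows it flat there.

**Lens:** I lifted it out, turned it about 155° so the steel mount faces the lamp, and lowered it until it touched the saddle. The highest force reading at contact was about 10 N. I then backed off a little, released it and withdrew.

**Last checks:**
- **Position:** a model of the lens drawn at (0.5825, -0.2203, 0.126) m, which is my estimate of the saddle's seat, fits the scene picture well. In the top picture the mount end is about 1 pixel (2–3 mm) off.
- **Orientation:** the mount end is towards the lamp in both pictures, and the axis runs along the rail.
- **Surroundings:** the lamp, screen and bystanders look unmoved. The gripper was empty and clear of everything.

**Readings that disagreed:**
- **Contact height:** the lens touched about 1.6 mm higher than I calculated.
- **Sideways push:** there was a force of about 5 N along the rail at contact, which went away after I backed off and opened the jaws.
- **Position finder:** its last lens-centre readings differed from my estimate by 1–6 mm. For the lid grip, they moved by up to about 12 mm between looks. I took both to be its usual scatter and did not check further.

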